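Size a tap cartridge on the slot gauge

ROBOT

A 7-joint arm with a two-finger parallel gripper is mounted at the origin on the work surface. World frame = base frame: x ahead of the robot, y to its left, z up, the work surface at z = 0. Lengths are in m, angles in rad, forces in N, time in s.
With the tool pointing down it reaches from about 0.4 to 0.875 m from the base axis. Payload 19.3 kg.
Tool frame: the origin (TCP) lies midway between the tips of the shut fingers; the grasp point (between the pads) lies 19 mm behind it; z points along the fingers, y is the line along which they close (so a half turn about z gives the same grasp; the last joint's range is limited). The gripper opens to 85 mm and grips with 20 to 120 N. Pads are 22 mm wide; open, the fingers measure 114 mm over their backs; the gripper's body (76 mm by 85 mm) begins 54 mm behind the grasp point. The pads swing forward as they close: fully open they stand 13 mm farther back than shut.
Start: joints at [-1.247, 0.521, -0.036, 1.599, 0.021, 1.021, -0.113], TCP at [0.24, 0.577, 0.231] pointing down, gripper open.
Joint ranges: [-2.91, 2.91], [-0.3, 2.13], [-1.5, 1.42], [0.17, 2.43], [-1.26, 4.41], [0.16, 1.93], [-2.52, 2.52]. Speed limits (rad/s): [1.89, 1.89, 2.39, 2.39, 3.01, 3.01, 3.01].

INTERFACE

Orientations are given as a 3x3 rotation matrix whose columns are the frame's x, y, z axes.
In Python, from rig import r gives the robot as it stands.
- The arm moves only by the tool jog_arm, never from a script. Its argument "increments" is text: rows parted by semicolons, each of 7 numbers parted by spaces: the shift along the world's x, y, z in mm, then the turn, a rotation vector about the world's x, y, z in degrees, then the gripper's target within -1 to 1 (fully open at 1, half-way at 0, shut at -1). A call has 1 to 12 rows; each row is the pose to reach, as a shift and turn from the pose commanded when the call began; what a row does not reach only later rows make up. A row lasts 1/10 s, in which the tool goes at most 50 mm and 8.59 degrees, less where a joint would pass 70% of its speed; a pose out of reach is approached as far as the arm can. A call with a gripper value outside its range is refused whole. The fingers move at their own pace and stop on an object; the grip force is fixed at half the most. Time passes only in rows, so rows that repeat a pose let the fingers close. It gives the time, the measured TCP pose, the force, the opening and the grip force at its end, in the units of the state.
- r.sense(): the state, without advancing time (a new reading comes with each control period).
- r.snapshot(name): name is "side" or "top"; returns the picture (400x640x3 uint8, red, green, blue); there is no depth.
- r.camera_info(name): a dict with "fovy" (degrees; the focal length in pixels is half the picture's height over the tangent of half this angle, whatever the lens; pixels are square), "cx", "cy" (the principal point, pixels), "camera_from_world" (4x4, takes a point from world to camera coordinates). Camera axes: x right, y down, z forward; pixel columns grow to the right and rows downward; lengths in m; the calibration is good to about 2 mm. A picture is of the moment at which its call begins. camera_info takes no time and is no camera call.
- r.job_done(): hands the job in; it is judged then, once.
The state is a dict: "t": time; "joint_positions": joint angles; "qvel": joint speeds; "joint_efforts": joint torques, N m; "eef_pos": TCP position; "ee_rot": TCP orientation; "ft_force": force on the tool from outside, world axes, zero at the start; "wrist_torque": the same for the moment, N m; "finger_gap": finger opening in m; "grasp_force": force on a finger pad.
Only numpy, scipy, OpenCV 4.12 (cv2) and the standard library are available. Lean on these libraries where they do the work, as an engineer would, in place of code of your own. Each camera call takes 0.05 s, during which the arm holds its last target. There are 200 camera calls.

TASK

Take the grey tap cartridge out of the orange collar and find its size on the blue gauge: beginning at the narrowest slot, by the red end, step the tongue along from slot to slot, pressing gently, until the first one accepts it, and leave the cartridge standing there, fully home with its flange flat on the gauge. Do not let it down into a wider slot than that, and leave the two spare cartridges in the clear tray and everything else alone.

Things in the scene. Friction and masses are not known exactly. Their poses are not given: they have to be found in the camera images.
- gauge: blue fixed gauge, 206 x 60 x 34 mm, cracks above 40 N. Origin: centre of underside; z up; x runs along the five slots from the narrow end (red end cap, -x) to the wide end. Slots go straight through, 36 mm apart, the third at x = 0; 26 mm long along y; mouths chamfered 2 mm. Too thick a tongue stops within 2 mm of the top; fully home, the flange rests on the top
- slot0 (a point): centre of the mouth of the 6 mm wide slot, on the gauge's top face (34 mm above the shelf), narrowest, next to the red cap
- slot1 (a point): centre of the mouth of the 9 mm wide slot, on the gauge's top face (34 mm above the shelf), second
- slot2 (a point): centre of the mouth of the 12 mm wide slot, on the gauge's top face (34 mm above the shelf), third, at the middle
- slot3 (a point): centre of the mouth of the 15 mm wide slot, on the gauge's top face (34 mm above the shelf), fourth
- slot4 (a point): centre of the mouth of the 18 mm wide slot, on the gauge's top face (34 mm above the shelf), widest
- cart_p: one of three look-alike grey tap cartridges, 70 g; tongue 7.5, 10.5 or 13.5 mm thick, drawn anew: the name does not tell which. Origin: centre of flange underside, z up. Tongue: 26 mm down from origin, thickness along x, 22 mm wide along y. Flange 36 mm across, z 0-5. Grip body 24 x 24 mm, z 5-39, brass spindle to z 51. Hangs by its flange at any yaw, 2 mm side play; same when turned half round
- cart_q: one of three look-alike grey tap cartridges, 70 g; tongue 7.5, 10.5 or 13.5 mm thick, drawn anew: the name does not tell which. Origin: centre of flange underside, z up. Tongue: 26 mm down from origin, thickness along x, 22 mm wide along y. Flange 36 mm across, z 0-5. Grip body 24 x 24 mm, z 5-39, brass spindle to z 51. Hangs by its flange at any yaw, 2 mm side play; same when turned half round
- cart_r: one of three look-alike grey tap cartridges, 70 g; tongue 7.5, 10.5 or 13.5 mm thick, drawn anew: the name does not tell which. Origin: centre of flange underside, z up. Tongue: 26 mm down from origin, thickness along x, 22 mm wide along y. Flange 36 mm across, z 0-5. Grip body 24 x 24 mm, z 5-39, brass spindle to z 51. Hangs by its flange at any yaw, 2 mm side play; same when turned half round
- cart_p_tip (a point): centre of the square end of the tongue of cart_p, 26 mm below that cartridge's origin
- cart_q_tip (a point): centre of the square end of the tongue of cart_q, 26 mm below that cartridge's origin
- cart_r_tip (a point): centre of the square end of the tongue of cart_r, 26 mm below that cartridge's origin
- collar_top (a point): centre of the top of the fixed orange collar, a tube 42 mm outside, 30 mm inside, 32 mm tall, in which the cartridge to be sized hangs
- rack: fixed clear acrylic tray block, 60 x 140 x 32 mm, origin at the centre of its underside, long along its y, with two 30 mm holes; the two spare cartridges hang in it
- rack_a (a point): centre of the top of one hole of the clear tray, 32 mm above the shelf
- rack_b (a point): centre of the top of the other hole of the clear tray, 32 mm above the shelf
- elbow: loose bystander, leave it where it is: white PVC pipe elbow, arms 56 mm long, 36 mm across, origin under its corner
- shower_head: loose bystander, leave it where it is: chrome shower head lying face down, 90 mm across, 81 mm tall, origin at the centre of its underside
- wrench: loose bystander, leave it where it is: steel wrench, 180 mm long, lying flat, origin beneath its middle
- tape: loose bystander, leave it where it is: roll of white sealing tape, 64 mm across, 14 mm tall, origin at the centre of its underside
- cleaner: loose bystander, leave it where it is: yellow bottle, 60 mm across, 170 mm tall, origin at the centre of its underside
- cup: loose bystander, leave it where it is: blue toothbrush cup, 72 mm across, 95 mm tall, origin at the centre of its underside
Mind the look-alikes: they are no part of the job. Leave any green look-alike of the cart_p alone.

How it is judged:
On the way, in this order (a step that is already met when the one before it is completed fails the run):
1. the cartridge is lifted clear of the collar (height (world z) of any of cart_p, cart_q, cart_r above 0.062 m), for 0.05 s.
2. its tongue is tried against the narrowest slot, by the red end: it touches the gauge within 10 mm of that slot's centre (((horizontal distance between cart_p_tip and slot0 below 0.01 m and contact force between cart_p and gauge above 0.5 N) or (horizontal distance between cart_q_tip and slot0 below 0.01 m and contact force between cart_q and gauge above 0.5 N) or (horizontal distance between cart_r_tip and slot0 below 0.01 m and contact force between cart_r and gauge above 0.5 N))), for 0.05 s.
3. then against the second slot, within 10 mm of its centre (((horizontal distance between cart_p_tip and slot1 below 0.01 m and contact force between cart_p and gauge above 0.5 N) or (horizontal distance between cart_q_tip and slot1 below 0.01 m and contact force between cart_q and gauge above 0.5 N) or (horizontal distance between cart_r_tip and slot1 below 0.01 m and contact force between cart_r and gauge above 0.5 N))), for 0.05 s.
At the end, for the whole second after the job is handed in: The collar's cartridge rests in the narrowest slot that accepts it: within 5 mm of its centre, upright within 0.06 rad, flange on the top face (2.5 mm above to 3 mm below); the other two hang in the clear tray, within 12 mm of a hole's centre (((horizontal distance between cart_p and slot1 below 0.005 m and z of cart_p in the frame of gauge between 0.031 and 0.0365 m and angle between cart_p's own z axis and vertical below 0.06 rad and linear speed of cart_p below 0.02 m/s and (horizontal distance between cart_q and rack_a below 0.012 m or horizontal distance between cart_q and rack_b below 0.012 m) and height (world z) of cart_q between 0.026 and 0.04 m and (horizontal distance between cart_r and rack_a below 0.012 m or horizontal distance between cart_r and rack_b below 0.012 m) and height (world z) of cart_r between 0.026 and 0.04 m) or (horizontal distance between cart_q and slot2 below 0.005 m and z of cart_q in the frame of gauge between 0.031 and 0.0365 m and angle between cart_q's own z axis and vertical below 0.06 rad and linear speed of cart_q below 0.02 m/s and (horizontal distance between cart_p and rack_a below 0.012 m or horizontal distance between cart_p and rack_b below 0.012 m) and height (world z) of cart_p between 0.026 and 0.04 m and (horizontal distance between cart_r and rack_a below 0.012 m or horizontal distance between cart_r and rack_b below 0.012 m) and height (world z) of cart_r between 0.026 and 0.04 m) or (horizontal distance between cart_r and slot3 below 0.005 m and z of cart_r in the frame of gauge between 0.031 and 0.0365 m and angle between cart_r's own z axis and vertical below 0.06 rad and linear speed of cart_r below 0.02 m/s and (horizontal distance between cart_p and rack_a below 0.012 m or horizontal distance between cart_p and rack_b below 0.012 m) and height (world z) of cart_p between 0.026 and 0.04 m and (horizontal distance between cart_q and rack_a below 0.012 m or horizontal distance between cart_q and rack_b below 0.012 m) and height (world z) of cart_q between 0.026 and 0.04 m))); the robot touches nothing.
It fails at once if the tongue goes more than 8 mm down into a slot wider than the first that accepts it ((z of cart_p_tip in the frame of gauge below 0.026 m and x of cart_p_tip in the frame of gauge between -0.018 and 0.1 m and y of cart_p_tip in the frame of gauge between -0.025 and 0.025 m) or (z of cart_q_tip in the frame of gauge below 0.026 m and x of cart_q_tip in the frame of gauge between 0.018 and 0.1 m and y of cart_q_tip in the frame of gauge between -0.025 and 0.025 m) or (z of cart_r_tip in the frame of gauge below 0.026 m and x of cart_r_tip in the frame of gauge between 0.054 and 0.1 m and y of cart_r_tip in the frame of gauge between -0.025 and 0.025 m)).
It fails at once if a cartridge presses on the gauge with more than 40 N (contact force between any of cart_p, cart_q, cart_r and gauge above 40 N).
It fails at once if a spare cartridge is moved as well (more than 30 mm) (distance of each of cart_p, cart_q from where it was at the start of the episode above 0.03 m or distance of each of cart_q, cart_r from where it was at the start of the episode above 0.03 m or distance of each of cart_p, cart_r from where it was at the start of the episode above 0.03 m).
It fails at once if a bystander is pushed more than 20 mm or tipped (distance of any of elbow, shower_head, wrench, tape, cleaner, cup from where it was at the start of the episode above 0.02 m or angle between any of elbow, shower_head, wrench, tape, cleaner, cup's own z axis and vertical above 0.3 rad).
It also fails if it takes over 48 s, if anything falls off the work surface, if the arm or the gripper's body presses on something with over 40 N, if the wrist force passes 120 N, or if a joint passes its speed limit or range.

## Working session

There is one attempt and no reset: what is moved stays moved. The work goes in short steps, Python scripts to look and compute and a tool call to move; the robot and the scene stay as the last step left them, time stands still between calls to the robot, and variables do not carry over. Pictures are saved under pics/ and viewed, at most 10 in all, crops included, and the job is handed in when it is done.

Besides the shell and the picture viewer there is one more tool, called after "Call:" by a JSON object that holds its "name" and its "arguments", one argument or row to a line. jog_arm: Moves the arm, as the interface text tells. Its arguments: {"type":"object","properties":{"increments":{"type":"string"}},"required":["increments"]}

```bash
mkdir -p pics
python3 - <<'E'
from rig import r
import cv2
for n in("side","top"):
    cv2.imwrite(f"pics/{n}0.png",r.snapshot(n)[:,:,::-1]); print(n,r.camera_info(n))
s=r.sense(); print(s["t"],s["eef_pos"],s["ee_rot"],s["finger_gap"])
E
```

```text
side {'fovy': 56.244362884479386, 'cx': 322.31074824374855, 'cy': 200.69904963624367, 'camera_from_world': array([[ 0.80133803, -0.59783034, -0.02136019, -0.4654607 ],
       [-0.4030357 , -0.51315814, -0.75778028,  0.27074216],
       [ 0.44206288,  0.61584707, -0.6521601 ,  0.67057622],
       [ 0.        ,  0.        ,  0.        ,  1.        ]])}
top {'fovy': 48.70172914083061, 'cx': 326.0826267778044, 'cy': 202.87125869365596, 'camera_from_world': array([[-0.02729311, -0.99955008,  0.01243915,  0.00215465],
       [-0.98043546,  0.02434034, -0.19533012,  0.56654886],
       [ 0.19493946, -0.01752695, -0.98065866,  1.17921272],
       [ 0.        ,  0.        ,  0.        ,  1.        ]])}
0.1 [0.23973789 0.57686998 0.23080202] [[-9.23433304e-01  3.83758807e-01 -3.31995591e-04]
 [ 3.83758946e-01  9.23432814e-01 -9.53207352e-04]
 [-5.92260936e-05 -1.00762969e-03 -9.99999491e-01]] 0.0852560280435091
```

View pics/top0.png

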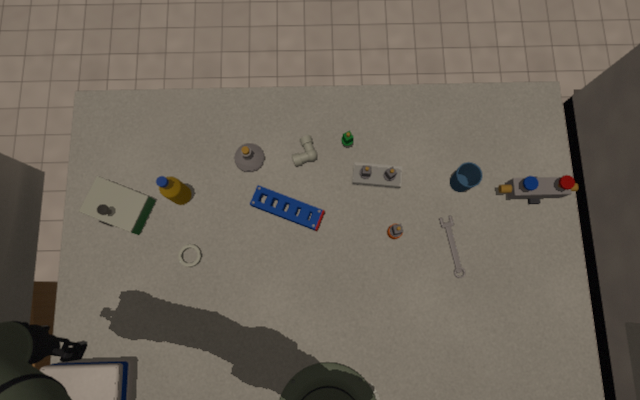

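View pics/side0.png

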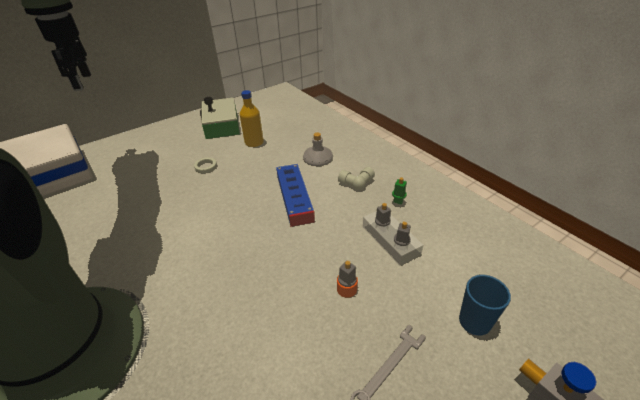

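Top view: the cartridge in the orange collar is at (396,231), the spares in the tray at (366,171) and (391,173), and a green look-alike at (348,139). The gauge runs from its red end at (320,220) to (255,194). In the side view the collar cartridge is at (347,275). I choose the grey one in the orange collar and check it in a close crop.

Run:
```python
import cv2,numpy as np
t=cv2.imread("pics/top0.png");s=cv2.imread("pics/side0.png")
c=lambda im,x,y,w,h,W,H:cv2.resize(im[y:y+h,x:x+w],(W,H),interpolation=cv2.INTER_CUBIC)
a=c(t,380,215,32,32,320,320); b=c(s,330,255,36,48,240,320); g=c(t,245,180,85,56,425,280); h=c(s,265,155,60,75,224,280)
o=np.zeros((600,800,3),np.uint8); o[:320,:320]=a;o[:320,330:570]=b;o[320:,:425]=g;o[320:,440:664]=h
cv2.imwrite("pics/m1.png",o)
```

```text
(no output)
```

View pics/m1.png

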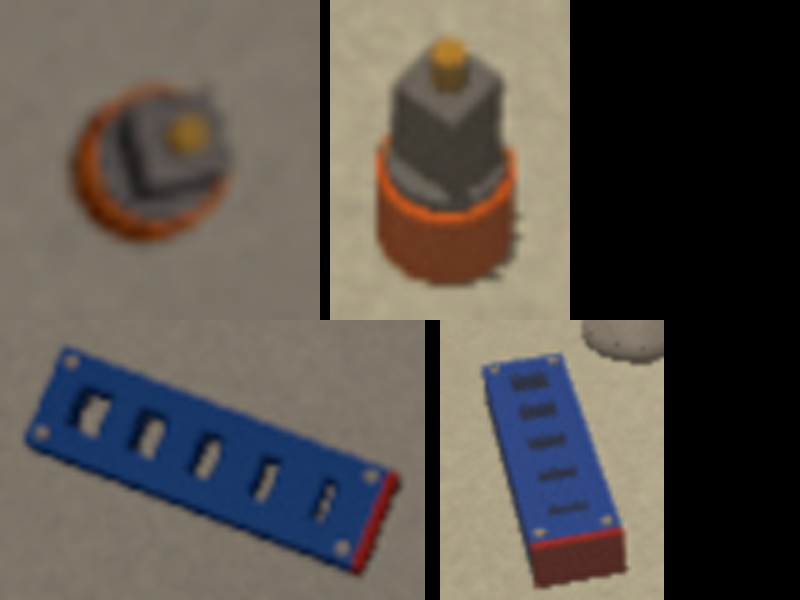

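Top-left of the crop sheet shows a grey body with a brass spindle at about (398.8,228.3), sitting in the orange collar, so the choice is right. The gauge's slots narrow towards the red cap. Next I fit the poses.

```bash
cat > h.py <<'E'
import numpy as np
from rig import r
from scipy.optimize import least_squares
I={n:r.camera_info(n) for n in("side","top")}
def proj(n,P):
    c=I[n];T=c["camera_from_world"];f=200/np.tan(np.radians(c["fovy"]/2))
    q=np.atleast_2d(P)@T[:3,:3].T+T[:3,3]
    return q[:,:2]/q[:,2:]*f+[c["cx"],c["cy"]]
def place(L,p):
    L=np.atleast_2d(np.array(L,float));c,s=np.cos(p[2]),np.sin(p[2])
    return np.c_[L[:,0]*c-L[:,1]*s+p[0],L[:,0]*s+L[:,1]*c+p[1],L[:,2]]
def fit(obs,p0):
    # obs: list (cam, local xyz (z world), pixel)
    f=lambda p:np.concatenate([(proj(n,place(l,p))[0]-px) for n,l,px in obs])
    s=least_squares(f,p0,loss="soft_l1",x_scale=[.01,.01,.1]);return s.x,f(s.x).reshape(-1,2)
def back(n,px,z):
    return least_squares(lambda p:proj(n,[p[0],p[1],z])[0]-px,[.6,0]).x
E
python3 - <<'E'
from h import *
np.set_printoptions(precision=4,suppress=True)
tp=lambda x,y:np.array([245+x/5-.5,180+(y-320)/5-.5]); sd=lambda x,y:np.array([265+(x-440)/3.733-.5,155+(y-320)/3.733-.5])
S=[(325,502),(266,480),(208,458),(149,435),(91,413)]
Q=[(568,508),(557,474),(547,442),(538,410),(529,381)]
ob=[("top",[-.072+.036*i,0,.034],tp(*S[i])) for i in range(5)]
obs_s=[("side",[-.072+.036*i,0,.034],sd(*Q[i])) for i in range(5)]
C=[("top",[.103,-.03,.034],tp(65,348)),("top",[.103,.03,.034],tp(22,440)),("top",[-.103,-.03,.034],tp(398,475)),("top",[-.103,.03,.034],tp(357,572))]
D=[("side",[.103,.03,.034],sd(482,367)),("side",[.103,-.03,.034],sd(562,353)),("side",[-.103,.03,.034],sd(531,545)),("side",[-.103,-.03,.034],sd(625,530))]
p0=[.6,.12,1.9]
for o in(ob,ob+C,D,obs_s,ob+C+D):
    p,e=fit(o,p0);print(p,np.degrees(p[2]));print(e.round(1).tolist())
c=lambda x,y:np.array([380+x/10-.5,215+y/10-.5]);s=lambda x,y:np.array([330+(x-330)/6.667-.5,255+y/6.667-.5])
print("spindle top",back("top",c(188,133),.083),"side",back("side",s(449,42),.083))
# body top corners z=.071
for q in[(127,100),(212,90),(228,170),(140,195)]:print("t",back("top",c(*q),.071))
for q in[(392,97),(503,90),(450,125)]:print("s",back("side",s(*q),.071))
T=I["side"]["camera_from_world"];print("cam",-T[:3,:3].T@T[:3,3])
E
```

```text
[0.5616 0.1009 1.1773] 67.45243046794052
[[0.2, 0.1], [0.1, 0.0], [-0.1, -0.1], [-0.0, 0.0], [-0.2, -0.1]]
[0.5615 0.1004 1.1713] 67.10982548372176
[[0.3, 0.3], [0.3, 0.1], [0.1, -0.0], [0.2, 0.0], [0.1, -0.1], [-0.6, -0.6], [-0.3, 0.2], [-0.2, -0.1], [0.2, 0.1]]
[0.5653 0.102  1.1768] 67.42357689407369
[[-0.0, -0.7], [-0.1, -0.4], [0.2, 0.7], [-0.1, 0.1]]
[0.5649 0.1023 1.174 ] 67.26576236342427
[[-0.1, -0.0], [0.0, -0.1], [0.1, -0.2], [-0.0, 0.2], [-0.0, 0.2]]
[0.5624 0.1004 1.1745] 67.29474300023935
[[0.3, -0.1], [0.3, -0.2], [0.1, -0.4], [0.2, -0.3], [0.1, -0.4], [-0.7, -0.8], [-0.3, -0.0], [-0.2, -0.5], [0.3, -0.3], [-0.5, -0.1], [-0.5, 0.2], [-0.5, 1.6], [-0.8, 1.1]]
spindle top [ 0.4874 -0.2057] side [ 0.4911 -0.2025]
t [ 0.4985 -0.1917]
t [ 0.5007 -0.2152]
t [ 0.4786 -0.2182]
t [ 0.4723 -0.1938]
s [ 0.4721 -0.2006]
s [ 0.4987 -0.2179]
s [ 0.4788 -0.2183]
cam [ 0.1857 -0.5523  0.6325]
```

Estimated poses:
- **Gauge:** centre about (0.563,0.1015), yaw 67.3°.
- **Cartridge:** about (0.489,-0.204), body yaw about 9°, modulo 90°.

Moving to hover above it.

Call:
{"name": "jog_arm", "arguments": {
  "increments": "50 0 0 0 0 -5 1; 90 -50 0 0 0 -10 1; 130 -100 0 0 0 -15 1; 170 -150 0 0 0 -20 1; 210 -200 0 0 0 -25 1; 250 -250 0 0 0 -30 1; 270 -300 0 0 0 -36 1; 280 -350 0 0 0 -42 1; 280 -400 -10 0 0 -48 1; 280 -450 -20 0 0 -54 1; 280 -500 -30 0 0 -58 1; 270 -550 -40 0 0 -58 1"
}}

```text
t: 1.3
eef_pos: [0.5125, 0.0954, 0.2034]
ee_rot: [[-0.161, 0.987, 0.0], [0.987, 0.161, -0.0], [-0.0, 0.0, -1.0]]
ft_force: [2.4, -0.3, 0.2]
finger_gap: 0.085
grasp_force: 0.0
```

Call:
{"name": "jog_arm", "arguments": {
  "increments": "-10 -50 0 0 0 0 1; -15 -100 0 0 0 0 1; -20 -150 0 0 0 0 1; -20 -200 0 0 0 0 1; -20 -231 0 0 0 0 1; -20 -231 -40 0 0 0 1; -20 -231 -40 0 0 0 1; -20 -231 -40 0 0 0 1"
}}

```text
t: 2.1
eef_pos: [0.4921, -0.1332, 0.1639]
ee_rot: [[-0.164, 0.986, -0.002], [0.986, 0.164, 0.0], [0.001, -0.002, -1.0]]
ft_force: [-0.4, -0.3, 0.0]
finger_gap: 0.0853
grasp_force: 0.0
```

Call:
{"name": "jog_arm", "arguments": {
  "increments": "-3 -40 0 0 0 0 1; -3 -71 -20 0 0 0 1; -3 -71 -50 0 0 0 1; -3 -71 -80 0 0 0 1; -3 -71 -105 0 0 0 1; -3 -71 -122 0 0 0 1; -3 -71 -122 0 0 0 1; -3 -71 -122 0 0 0 1"
}}

```text
t: 2.9
eef_pos: [0.4903, -0.2043, 0.0431]
ee_rot: [[-0.165, 0.986, 0.001], [0.986, 0.165, -0.0], [-0.0, 0.001, -1.0]]
ft_force: [-0.3, -1.2, 0.7]
finger_gap: 0.0854
grasp_force: 0.0
```

Run:
```python
from h import *
import cv2
s=r.snapshot("side")[:,:,::-1];t=r.snapshot("top")[:,:,::-1]
o=np.hstack([cv2.resize(s[200:320,290:410],(400,400),interpolation=2),cv2.resize(t[190:270,356:436],(400,400),interpolation=2)])
cv2.imwrite("pics/m2.png",o);q=r.sense();print(q["t"],q["eef_pos"],q["ft_force"])
```

```text
3.0 [ 0.49041712 -0.20456938  0.04336636] [-0.47580625 -0.17886586  0.33253821]
```

View pics/m2.png

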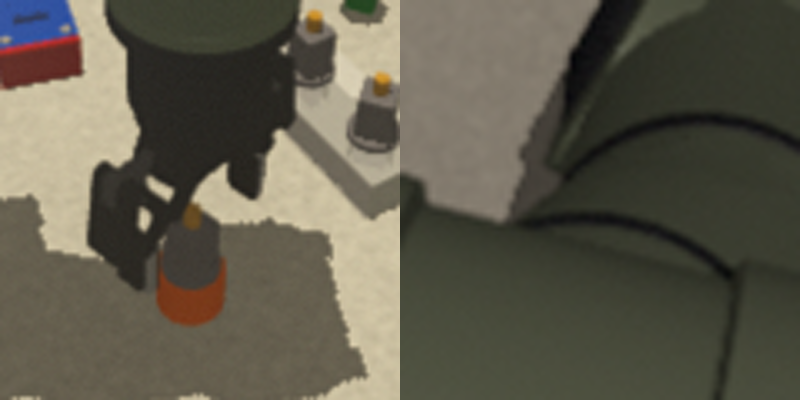

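The side view shows the cartridge (about (190,240) in the crop) between the open fingers; the top view is blocked by the arm. Closing the gripper.

Call:
{"name": "jog_arm", "arguments": {
  "increments": "0 0 0 0 0 0 -1; 0 0 0 0 0 0 -1; 0 0 0 0 0 0 -1; 0 0 0 0 0 0 -1; 0 0 0 0 0 0 -1; 0 0 0 0 0 0 -1; 0 0 0 0 0 0 -1; 0 0 0 0 0 0 -1; 0 0 0 0 0 0 -1; 0 0 0 0 0 0 -1"
}}

```text
t: 4.0
eef_pos: [0.4895, -0.2047, 0.0421]
ee_rot: [[-0.164, 0.986, 0.0], [0.986, 0.164, 0.0], [0.0, 0.0, -1.0]]
ft_force: [-2.0, 0.5, 6.9]
finger_gap: 0.0229
grasp_force: 58.5
```

Call:
{"name": "jog_arm", "arguments": {
  "increments": "0 0 10 0 0 0 -1; 0 0 25 0 0 0 -1; 0 0 45 0 0 0 -1; 0 0 70 0 0 0 -1; 0 0 100 0 0 0 -1; 0 0 100 0 0 0 -1; 0 0 100 0 0 0 -1"
}}

```text
t: 4.7
eef_pos: [0.4897, -0.2046, 0.1426]
ee_rot: [[-0.164, 0.986, 0.001], [0.986, 0.164, -0.0], [-0.0, 0.001, -1.0]]
ft_force: [-0.1, 0.2, -1.1]
finger_gap: 0.0231
grasp_force: 58.9
```

Run:
```python
from h import *
import cv2
s=r.snapshot("side")[:,:,::-1];q=r.sense();e=q["eef_pos"];print(q["t"],e,q["ft_force"])
u=proj("side",e)[0];x,y=int(u[0])-30,int(u[1])-30;print(u,x,y)
cv2.imwrite("pics/m3.png",cv2.resize(s[y:y+60,x:x+60],(600,600),interpolation=2))
```

```text
4.75 [ 0.48928038 -0.20447124  0.14178462] [-0.15815188 -0.08014246 -1.16456275]
[347.96594439 240.46151963] 317 210
```

View pics/m3.png

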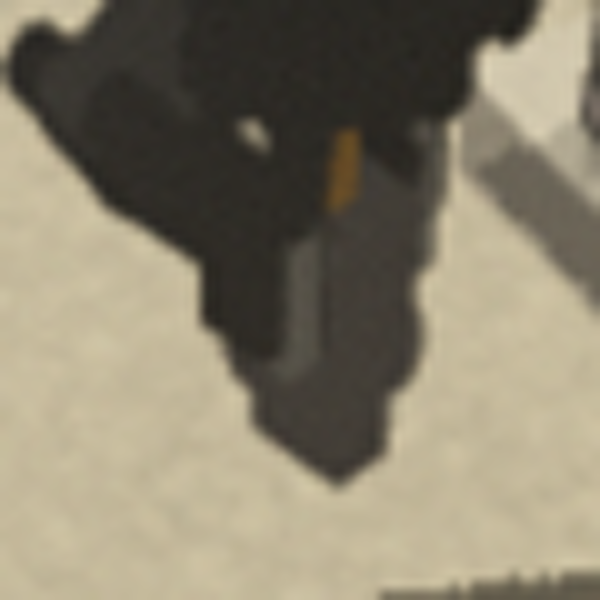

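The crop shows the tongue end with its near corner at (338,488), left corner at (252,425) and right corner at (385,458). The 22 mm side therefore lies along tool x, and the thickness (about 10–13 mm) along the closing line, now at yaw 9.4°. Turning +57.9° lines it up with the gauge. Moving over slot 0.

Call:
{"name": "jog_arm", "arguments": {
  "increments": "5 25 0 0 0 6 -1; 10 50 0 0 0 12 -1; 15 75 0 0 0 18 -1; 20 100 0 0 0 24 -1; 25 125 0 0 0 30 -1; 30 150 0 0 0 36 -1; 35 175 0 0 0 42 -1; 39 200 0 0 0 48 -1; 43 222 0 0 0 54 -1; 46 240 -15 0 0 57.9 -1; 46 240 -30 0 0 57.9 -1; 46 240 -32 0 0 57.9 -1"
}}

```text
t: 5.95
eef_pos: [0.5339, 0.0355, 0.107]
ee_rot: [[-0.923, 0.385, -0.004], [0.385, 0.923, -0.001], [0.004, -0.002, -1.0]]
ft_force: [-0.1, -0.6, -1.2]
finger_gap: 0.023
grasp_force: 58.9
```

Run:
```python
from h import *
import cv2
np.set_printoptions(precision=4,suppress=True)
a=np.radians(9.44);X=np.array([np.cos(a),np.sin(a)]);Y=np.array([-X[1],X[0]])
b=lambda x,y:back("side",np.array([317+x/10-.5,210+y/10-.5]),.106)-[.4893,-.2045]
for q in((338,488),(252,425),(385,458)):
    d=b(*q);print("tip corner rel TCP: X' %.4f Y' %.4f"%(d@X,d@Y))
s=r.snapshot("side")[:,:,::-1];q=r.sense();e=q["eef_pos"];R=q["ee_rot"];print(q["t"],e,np.degrees(np.arctan2(R[1,1],R[0,1])),q["ft_force"])
cv2.imwrite("pics/m4.png",cv2.resize(s[140:240,250:350],(600,600),interpolation=2))
```

```text
tip corner rel TCP: X' -0.0048 Y' -0.0108
tip corner rel TCP: X' -0.0040 Y' 0.0108
tip corner rel TCP: X' 0.0066 Y' -0.0125
6.0 [0.5342 0.035  0.1078] 67.30116730998226 [ 0.321   0.5503 -0.6973]
```

View pics/m4.png

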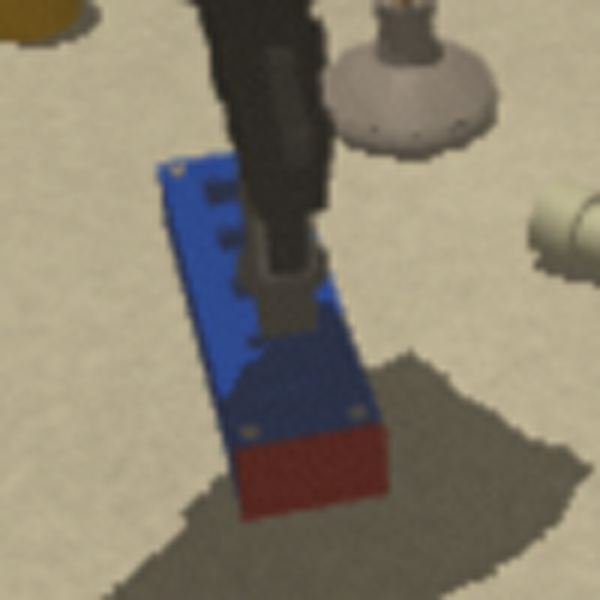

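The crop shows the tongue's lower edge from about (262,334) to (316,330), with its wide face towards the camera, square to the gauge. I check the offset against the gauge with the same camera.

Run:
```python
from h import *
np.set_printoptions(precision=4,suppress=True)
a=np.radians(67.3);X=np.array([np.cos(a),np.sin(a)]);Y=np.array([-X[1],X[0]])
px=lambda x,y:np.array([250+x/6-.5,140+y/6-.5])
for q in((262,334),(316,330)):
    d=back("side",px(*q),.0718)
    for g in((.565,.102),(.5635,.1015)):print(q,d,"rel slot0: X %.4f Y %.4f"%((d-g)@X+.072,(d-g)@Y))
# shadow-lit gauge corners re-read (red end) 
for q in((236,450),(384,424),(160,165)):
    d=back("side",px(*q),.034)-[.5635,.1015];print("gauge corner",d@X,d@Y)
d=np.array([.5342,.035])-[.5635,.1015];print("TCP rel slot0",d@X+.072,d@Y)
```

```text
(262, 334) [0.5239 0.0354] rel slot0: X -0.0053 Y 0.0122
(262, 334) [0.5239 0.0354] rel slot0: X -0.0043 Y 0.0110
(316, 330) [0.5419 0.0243] rel slot0: X -0.0086 Y -0.0087
(316, 330) [0.5419 0.0243] rel slot0: X -0.0075 Y -0.0099
gauge corner -0.09833333071012339 0.02831463121177472
gauge corner -0.09893913518974225 -0.03127346463979924
gauge corner 0.10078353370603337 0.028081454584724747
TCP rel slot0 -0.0006558299889429242 0.001367614206500818
```

Call:
{"name": "jog_arm", "arguments": {
  "increments": "1 0.5 -12 0 0 0 -1; 1 0.5 -22 0 0 0 -1; 1 0.5 -28 0 0 0 -1; 1 0.5 -32 0 0 0 -1; 1 0.5 -34 0 0 0 -1; 1 0.5 -35 0 0 0 -1; 1 0.5 -36 0 0 0 -1; 1 0.5 -36 0 0 0 -1; 1 0.5 -36 0 0 0 -1"
}}

```text
t: 6.9
eef_pos: [0.5365, 0.0358, 0.074]
ee_rot: [[-0.923, 0.385, 0.0], [0.385, 0.923, 0.0], [-0.0, 0.0, -1.0]]
ft_force: [-0.8, 0.1, -0.4]
finger_gap: 0.0231
grasp_force: 58.9
```

Call:
{"name": "jog_arm", "arguments": {
  "increments": "-0.5 0 -1 0 0 0 -1; -0.5 0 -2 0 0 0 -1; -0.5 0 -3 0 0 0 -1; -0.5 0 -4 0 0 0 -1; -0.5 0 -4.5 0 0 0 -1; -0.5 0 -5 0 0 0 -1; -0.5 0 -5 0 0 0 -1"
}}

```text
t: 7.6
eef_pos: [0.5361, 0.0358, 0.0698]
ee_rot: [[-0.923, 0.386, 0.001], [0.386, 0.923, 0.0], [-0.001, 0.0, -1.0]]
ft_force: [-6.3, 0.2, 26.6]
finger_gap: 0.0232
grasp_force: 62.7
```

Slot 0 refuses the tongue (27 N at TCP z 0.070). On to slot 1.

Call:
{"name": "jog_arm", "arguments": {
  "increments": "0 0 5 0 0 0 -1; 0 0 10 0 0 0 -1; 7 16.6 10 0 0 0 -1; 13.9 33.2 10 0 0 0 -1; 13.9 33.2 8 0 0 0 -1; 13.9 33.2 5 0 0 0 -1; 13.9 33.2 3 0 0 0 -1; 13.9 33.2 2 0 0 0 -1; 13.9 33.2 1 0 0 0 -1; 13.9 33.2 0.5 0 0 0 -1; 13.9 33.2 0.5 0 0 0 -1"
}}

```text
t: 8.7
eef_pos: [0.5498, 0.0687, 0.0698]
ee_rot: [[-0.923, 0.386, 0.0], [0.386, 0.923, -0.0], [-0.0, -0.0, -1.0]]
ft_force: [-4.1, -1.9, 13.1]
finger_gap: 0.0231
grasp_force: 60.9
```

Call:
{"name": "jog_arm", "arguments": {
  "increments": "0 0 1.5 0 0 0 -1; -1.5 -1 1.5 0 0 0 -1; -1.5 -1 1.5 0 0 0 -1; -1.5 -1 0.5 0 0 0 -1; -1.5 -1 0 0 0 0 -1; -1.5 -1 -0.3 0 0 0 -1; -1.5 -1 -0.3 0 0 0 -1"
}}

```text
t: 9.4
eef_pos: [0.5485, 0.0679, 0.0698]
ee_rot: [[-0.923, 0.386, 0.0], [0.386, 0.923, 0.0], [-0.0, 0.0, -1.0]]
ft_force: [-5.0, -1.4, 21.3]
finger_gap: 0.0234
grasp_force: 62.1
```

Call:
{"name": "jog_arm", "arguments": {
  "increments": "0 0 1.8 0 0 0 -1; 1.2 2.8 1.8 0 0 0 -1; 1.2 2.8 1.8 0 0 0 -1; 1.2 2.8 1 0 0 0 -1; 1.2 2.8 0.3 0 0 0 -1; 1.2 2.8 0 0 0 0 -1; 1.2 2.8 0 0 0 0 -1"
}}

```text
t: 10.1
eef_pos: [0.5498, 0.071, 0.0697]
ee_rot: [[-0.923, 0.385, 0.001], [0.385, 0.923, 0.0], [-0.0, 0.001, -1.0]]
ft_force: [-4.7, -0.9, 18.9]
finger_gap: 0.0227
grasp_force: 61.8
```

Call:
{"name": "jog_arm", "arguments": {
  "increments": "0 0 5 0 0 0 -1; 0 0 9 0 0 0 -1; 7 16 9 0 0 0 -1; 14.2 31.4 9 0 0 0 -1; 14.2 31.4 9 0 0 0 -1; 14.2 31.4 5 0 0 0 -1; 14.2 31.4 3 0 0 0 -1; 14.2 31.4 1.5 0 0 0 -1; 14.2 31.4 0.5 0 0 0 -1; 14.2 31.4 0 0 0 0 -1; 14.2 31.4 0 0 0 0 -1"
}}

```text
t: 11.2
eef_pos: [0.5639, 0.1023, 0.0691]
ee_rot: [[-0.923, 0.385, 0.0], [0.385, 0.923, 0.0], [-0.0, 0.0, -1.0]]
ft_force: [-0.2, 1.9, 2.3]
finger_gap: 0.0231
grasp_force: 59.5
```

Run:
```python
from h import *
import cv2
s=r.snapshot("side")[:,:,::-1];q=r.sense();print(q["t"],q["eef_pos"],q["ft_force"])
cv2.imwrite("pics/side5.png",s);cv2.imwrite("pics/m5.png",cv2.resize(s[150:220,265:325],(600,700),interpolation=2)[:600])
```

```text
11.25 [0.56386198 0.10227429 0.06912541] [0.15338234 1.09632367 2.1133466 ]
```

View pics/m5.png

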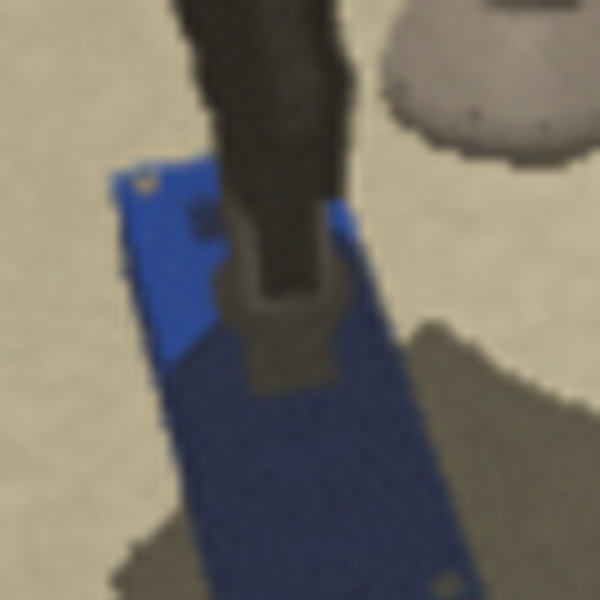

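The crop shows the tongue end at (250–335,390), sitting on slot 2 in mid gauge, with light contact and slightly lower than before. Pressing on gently.

Call:
{"name": "jog_arm", "arguments": {
  "increments": "0 0 -0.3 0 0 0 -1; 0 0 -0.6 0 0 0 -1; 0 0 -0.9 0 0 0 -1; 0 0 -1.2 0 0 0 -1; 0 0 -1.2 0 0 0 -1"
}}

```text
t: 11.75
eef_pos: [0.5642, 0.1026, 0.0683]
ee_rot: [[-0.923, 0.385, 0.001], [0.385, 0.923, 0.001], [-0.001, 0.001, -1.0]]
ft_force: [-0.5, 2.6, 10.2]
finger_gap: 0.023
grasp_force: 60.5
```

Call:
{"name": "jog_arm", "arguments": {
  "increments": "0.2 0.5 0 0 0 0 -1; 0.4 0.9 0 0 0 0 -1; 0.4 0.9 0 0 0 0 -1; 0.4 0.9 0 0 0 0 -1"
}}

```text
t: 12.15
eef_pos: [0.5643, 0.1029, 0.0682]
ee_rot: [[-0.923, 0.386, 0.0], [0.386, 0.923, -0.0], [-0.0, -0.0, -1.0]]
ft_force: [-1.6, 0.2, 10.0]
finger_gap: 0.0232
grasp_force: 60.4
```

Call:
{"name": "jog_arm", "arguments": {
  "increments": "0.4 0.9 0 0 0 0 -1; 0.8 1.8 0 0 0 0 -1; 0.8 1.8 0 0 0 0 -1; 0.8 1.8 0 0 0 0 -1"
}}

```text
t: 12.55
eef_pos: [0.5645, 0.1033, 0.0681]
ee_rot: [[-0.922, 0.386, -0.001], [0.386, 0.922, -0.002], [0.0, -0.002, -1.0]]
ft_force: [-4.7, -7.9, 13.3]
finger_gap: 0.0229
grasp_force: 60.9
```

Call:
{"name": "jog_arm", "arguments": {
  "increments": "-0.4 -0.9 0 0 0 0 -1; -0.8 -1.8 0 0 0 0 -1; -0.8 -1.8 -0.5 0 0 0 -1; -0.8 -1.8 -1 0 0 0 -1; -0.8 -1.8 -1 0 0 0 -1"
}}

```text
t: 13.05
eef_pos: [0.5645, 0.1029, 0.068]
ee_rot: [[-0.923, 0.386, 0.001], [0.386, 0.923, 0.0], [-0.001, 0.0, -1.0]]
ft_force: [-5.6, -1.2, 24.2]
finger_gap: 0.0232
grasp_force: 62.7
```

Slot 2 holds it firmly between both chamfers, 1.7 mm down, so the tongue is 13.5 mm thick and slot 3 comes next.

Call:
{"name": "jog_arm", "arguments": {
  "increments": "0 0 5 0 0 0 -1; 0 0 11 0 0 0 -1; 7 16.6 11 0 0 0 -1; 13.9 33.2 11 0 0 0 -1; 13.9 33.2 11 0 0 0 -1; 13.9 33.2 6 0 0 0 -1; 13.9 33.2 3 0 0 0 -1; 13.9 33.2 1.5 0 0 0 -1; 13.9 33.2 0 0 0 0 -1; 13.9 33.2 -1.5 0 0 0 -1; 13.9 33.2 -2.5 0 0 0 -1; 13.9 33.2 -2.5 0 0 0 -1"
}}

```text
t: 14.25
eef_pos: [0.578, 0.1363, 0.0642]
ee_rot: [[-0.923, 0.385, -0.0], [0.385, 0.923, -0.0], [0.0, -0.0, -1.0]]
ft_force: [1.0, 0.7, -1.0]
finger_gap: 0.0233
grasp_force: 59.0
```

Call:
{"name": "jog_arm", "arguments": {
  "increments": "0 0 -4 0 0 0 -1; 0 0 -8 0 0 0 -1; 0 0 -12 0 0 0 -1; 0 0 -15 0 0 0 -1; 0 0 -17 0 0 0 -1; 0 0 -18.5 0 0 0 -1; 0 0 -19.5 0 0 0 -1; 0 0 -20 0 0 0 -1; 0 0 -20.5 0 0 0 -1; 0 0 -20.5 0 0 0 -1"
}}

```text
t: 15.25
eef_pos: [0.5781, 0.1363, 0.0441]
ee_rot: [[-0.923, 0.385, 0.0], [0.385, 0.923, 0.0], [-0.0, 0.0, -1.0]]
ft_force: [-2.1, -0.6, 4.5]
finger_gap: 0.0235
grasp_force: 59.7
```

Flange is home. Releasing and withdrawing upward.

Call:
{"name": "jog_arm", "arguments": {
  "increments": "0 0 0 0 0 0 0.2; 0 0 0 0 0 0 0.2; 0 0 0 0 0 0 0.2; 0 0 0 0 0 0 0.2; 0 0 0 0 0 0 0.2; 0 0 0 0 0 0 0.2; 0 0 5 0 0 0 0.2; 0 0 20 0 0 0 0.2; 0 0 50 0 0 0 0.2; 0 0 90 0 0 0 0.2; 0 0 130 0 0 0 0.2; 0 0 160 0 0 0 0.2"
}}

```text
t: 16.45
eef_pos: [0.5784, 0.1363, 0.2077]
ee_rot: [[-0.923, 0.386, 0.003], [0.386, 0.923, 0.001], [-0.002, 0.002, -1.0]]
ft_force: [0.3, 0.8, 0.6]
finger_gap: 0.0513
grasp_force: 0.0
```

Call:
{"name": "jog_arm", "arguments": {
  "increments": "-40 -40 0 0 0 0 0.2; -80 -80 0 0 0 0 0.2; -120 -120 0 0 0 0 0.2; -120 -160 0 0 0 0 0.2; -120 -200 0 0 0 0 0.2; -120 -250 0 0 0 0 0.2; -120 -250 0 0 0 0 0.2; -120 -250 0 0 0 0 0.2"
}}

```text
t: 17.25
eef_pos: [0.4579, -0.1147, 0.2047]
ee_rot: [[-0.922, 0.388, 0.001], [0.388, 0.922, -0.0], [-0.001, 0.0, -1.0]]
ft_force: [0.6, 0.4, 0.4]
finger_gap: 0.0514
grasp_force: 0.0
```

Run:
```python
from h import *
import cv2
s=r.snapshot("side")[:,:,::-1];t=r.snapshot("top")[:,:,::-1];q=r.sense();print(q["t"],q["eef_pos"])
cv2.imwrite("pics/m6.png",np.hstack([cv2.resize(s[130:230,250:350],(400,400),interpolation=2),cv2.resize(t[160:260,240:340],(400,400),interpolation=2)]))
```

```text
17.35 [ 0.45817436 -0.11288436  0.2043828 ]
```

View pics/m6.png

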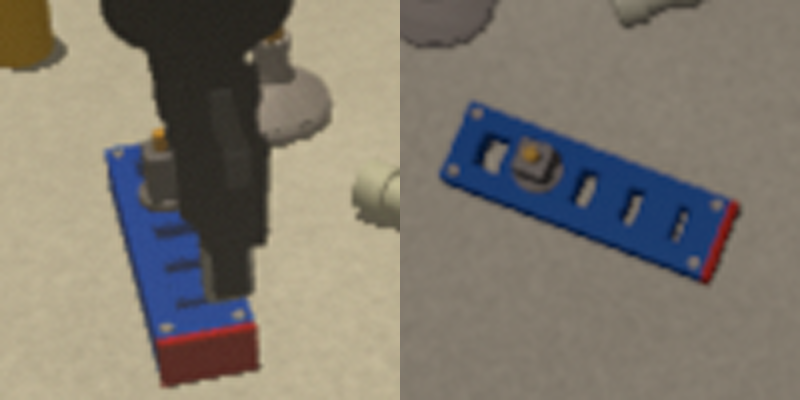

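The cartridge stands upright in the fourth slot: body at (535,160) in the top crop, flange flat on the gauge in the side crop. Slots 0–2 and 4 are empty and the gripper is clear. Handing in.

```bash
python3 -c "
from rig import r
print(r.job_done())"
```

```text
the job is handed in; nothing more can be done
None
```

The grey cartridge was refused by slots 0, 1 and 2 and now stands fully home in slot 3, the 15 mm one (so its tongue is 13.5 mm thick); the spares were not touched, and the job is handed in with no verdict returned.

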